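# Index the drying carousel and hang the tile

## Task

Turn the drying carousel one position so that its only empty arm clicks into place at the front, over the pointed end of its base. Then take the tile hanger off the leaning easel, hook it over the outer part of that arm, between the dark band and the arm's end, and slide it inwards along the arm, without lifting it off, until it sits on the dark band; let go and leave it hanging freely. Do not turn the carousel further than that one position, do not drop the hanger, and leave the other things on the table where they are.

Things in the scene. Friction and masses are not known exactly. Their poses are not given: they have to be found in the camera images.
- stand: Base of the drying carousel: grey plate 200 x 170 x 14 mm fixed to the table, with a pointed nose in the middle of one 170 mm side. Origin: centre of its underside, on the carousel's vertical axis. Its -x axis points to the nose: that is the front. Behind the axis (+x) a dark steel housing, 36 x 66 mm and 70 mm high, holds the detent that clicks the turret in every 90 degrees.
- turret (a joint): Turret angle, rad, positive counter-clockwise from above. It starts near 0, settled in its click: the empty arm then points along the stand's +y. At +1.571, the next click, the empty arm points to the front (the stand's -x). About 0.5 N m carries it out of a click; past half way the next click pulls it in. Any arm can be pushed sideways to turn it.
- hub (a point): Centre of the turret, on the carousel axis at arm height, 200 mm above the table; turns with the turret. Hub 36 mm across, up to 209 mm height; clover-shaped cam of 63 mm radius below, up to 44 mm. Four level round steel arms, 90 degrees apart. Three carry fixed hangers shaped like the loose one, on their bands, hand bars up to 257 mm height; the fourth (hub +y) is empty.
- band (a point): Centre of the dark band on the empty arm: on the arm's axis, 90 mm from the carousel axis, 200 mm above the table. The arm is 14 mm thick, the band 24 mm long. It turns with the turret: its y axis points outwards along the empty arm, z is up.
- end (a point): Outer end of the empty arm, on its axis, 165 mm from the carousel axis; a cap there is 20 mm across, 6 mm thick. Axes as for the band.
- hanger: Loose flat hanger, 12 mm thick (x), about 250 g. Origin: where the arm's axis lies when it hangs; z up the hanger, y across it. Throat between spine (y 20 to 30 mm) and lip (y -30 to -20), V seat above the origin. White tile below, 90 mm wide, z -120 to -44 mm, joined to the spine. It starts on the easel, its top leaning 35 degrees from vertical towards the easel's -x.
- bar (a point): Middle of the hanger's dark wooden hand bar, 46 mm above the hanger's origin along its z: 100 mm wide (y), 22 mm high, 12 mm thick (x), on a stem 30 mm wide. Pinch it across its thickness, the tool tilted like the hanger.
- lip (a point): Lower end of the hanger's lip, at y -25, z -10 mm of the hanger. The arm enters the throat from this side (hanger -y) through the 34 mm gap between lip and tile, its axis at about z -27 mm of the hanger; once the arm is under the V seat, the hanger is lowered 27 mm onto it.
- easel: Low wooden easel fixed to the table, base 150 x 120 mm, board leaning 35 degrees from vertical, top towards its -x. Origin: on the table; the base spans x -30 to 120 mm. The hanger's tile stands on a ledge, against the board's upper side; the ledge has a 6 mm rim in front. The hanger comes off along its own z by 20 mm and then anywhere upward.
- tape_roll: cardboard tape roll lying flat, 84 mm across, 24 mm high; origin under its centre
- paint_bottle: white paint bottle, 56 mm across, 130 mm high; origin under its centre
- glue_jar: brown glass jar with a white cap, 72 mm across, 85 mm high; origin under its centre
- paint_tin: steel tin, 84 mm across, 90 mm high; origin under its centre
- water_mug: blue mug, 80 mm across, 90 mm high; origin under its centre
- brush: paint brush lying on the table, 180 mm long
- pastel_box: flat cardboard box 90 x 130 x 30 mm; origin under its centre
Mind the look-alikes: they are no part of the job. Of the things that look like the hanger, the largest one is meant.

How it is judged:
By the outcome, as a careful person would: the job done as asked, in the order asked, and still so for the second after the job is handed in, with the robot touching nothing.
It also fails if it takes over 72 s, if anything falls off the work surface, if the arm or the gripper's body presses on something with over 40 N, if the wrist force passes 120 N, or if a joint passes its speed limit or range.

## Robot

A 6-joint arm with a two-finger parallel gripper is mounted at the origin on the work surface. World frame = base frame: x ahead of the robot, y to its left, z up, the work surface at z = 0. Lengths are in mm, angles in rad, forces in N, time in s.
With the tool pointing down it reaches from about 250 to 775 mm from the base axis. Payload 4 kg.
Tool frame: the origin (TCP) lies between the finger pads; the fingertips stand 25 mm ahead of it and the grasp point (between the pads) lies 6 mm ahead of it (tips_ahead is the distance from the TCP to the fingertips, in mm); z points along the fingers, y is the line along which they close (so a half turn about z gives the same grasp; the last joint's range is limited). The gripper opens to 94 mm and grips with 3 to 60 N. Pads are 16 mm wide; open, the fingers measure 119 mm over their backs; the gripper's body (75 mm by 177 mm) begins 78 mm behind the grasp point.
Start: joints at [-1.408, 0.087, 1.371, -0, 1.684, -0.103], TCP at [144.471, -530.703, 230.506] pointing down, gripper open.
Joint ranges: [-3.1, 3.1], [-0.76, 2.03], [0.27, 2.55], [-1.08, 4.22], [0.17, 2.65], [-2.57, 2.57]. Speed limits (rad/s): [2.79, 2.79, 3.14, 3.14, 3.14, 3.14].

## Interface

Orientations are given as a unit quaternion [w, x, y, z].
In Python, from bench import * gives the robot as it stands.
- The arm moves only by the shell command python3 -m creep 'ROWS' [OPENING]. ROWS is JSON, one flat list of numbers, 6 for each row, row after row: the shift along the tool's x, y, z in m, then the turn, a rotation vector about the tool's x, y, z in degrees. In form: [tx, ty, tz, rx, ry, rz, tx, ty, tz, rx, ry, rz, ...]. A call has 1 to 20 rows; each row shifts and turns the commanded pose from where the row before left it, along the tool's axes as they then stand; what a row does not reach is not made up. A row lasts 1/8 s, in which the tool goes at most 62.5 mm and 10.7 degrees, less where a joint would pass 70% of its speed; a pose out of reach is approached as far as the arm can. A call with a gripper value outside its range is refused whole. OPENING is the finger opening in m, from 0 to 0.094, set as the call begins (- or left out, the last holds). The fingers move at their own pace and stop on an object; the grip force is fixed at half the most. Time passes only in rows, so rows that do not move let the fingers close. It gives the time, the measured TCP pose, the force, the opening and the grip force at its end, in the units of the state.
- get_obs(): the state, without advancing time (a new reading comes with each control period).
- snapshot(name): name is "scene" or "top"; returns a dict with "frame" (420x560x3 uint8, red, green, blue), "vertical_fov" (degrees; the focal length in pixels is half the picture's height over the tangent of half this angle, whatever the lens; pixels are square), "cx", "cy" (the principal point, pixels), "camera_from_world" (4x4, takes a point from world to camera coordinates). Camera axes: x right, y up, looking along -z (the intrinsics and any distortion apply to the point x, -y, -z); pixel columns grow to the right and rows downward; lengths in mm; the calibration is good to about 2 mm. A picture is of the moment at which its call begins. There is no depth.
- hand_in(): hands the job in; it is judged then, once.
The state is a dict: "clock": time; "q": joint angles; "qvel": joint speeds; "joint_torque": joint torques, N m; "position": TCP position; "ee_rot": TCP orientation; "force": force on the tool from outside, world axes, zero at the start; "wrist_torque": the same for the moment, N m; "finger_gap": finger opening in mm; "finger_force": force on a finger pad.
Only numpy, scipy, OpenCV 4.12 (cv2) and the standard library are available. Lean on these libraries where they do the work, as an engineer would, in place of code of your own. Each camera call takes 0.05 s, during which the arm holds its last target. There are 200 camera calls.

## Working session

There is one attempt and no reset: what is moved stays moved. The work goes in short steps, Python scripts to look and compute and a shell command to move; the robot and the scene stay as the last step left them, time stands still between calls to the robot, and variables do not carry over. Pictures are saved under pics/ and viewed, at most 10 in all, crops included, and the job is handed in when it is done.

```bash
mkdir -p pics; ls; python3 - <<'E'
from bench import *
import cv2,numpy as np,pickle
d={}
for n in("scene","top"):
    s=snapshot(n); d[n]=s
    cv2.imwrite(f"pics/{n}0.png",cv2.resize(s["frame"][:,:,::-1],(800,600),interpolation=cv2.INTER_CUBIC))
    print(n,{k:(np.round(v,4).tolist()) for k,v in s.items() if k!="frame"} if 1 else 0)
pickle.dump(d,open("d0.pkl","wb"))
o=get_obs();print(o)
E
```

```text
pics
scene {'vertical_fov': 54.4036, 'cx': 275.8951, 'cy': 204.817, 'camera_from_world': [[-0.8603, 0.5098, 0.0051, 444.2606], [-0.2774, -0.4765, 0.8343, 16.5846], [0.4277, 0.7163, 0.5513, -1303.5406], [0.0, 0.0, 0.0, 1.0]]}
top {'vertical_fov': 47.0295, 'cx': 273.3494, 'cy': 208.262, 'camera_from_world': [[-0.0055, -0.9999, -0.0141, -4.3227], [0.9965, -0.0067, 0.0836, -510.3407], [-0.0837, -0.0136, 0.9964, -1293.0205], [0.0, 0.0, 0.0, 1.0]]}
{'clock': 0.1, 'q': array([-1.40809546e+00,  8.79136496e-02,  1.37206689e+00,  7.50049666e-06,
        1.68360264e+00, -1.03100757e-01]), 'qvel': array([-0.00088818, -0.00210632, -0.00306652,  0.00144653,  0.00128842,
        0.00023598]), 'joint_torque': array([ 1.91250299e-03, -3.41253269e+01, -3.03302014e+01,  7.19972025e-02,
        3.04574682e-02, -9.75577336e-05]), 'position': array([ 144.40261658, -530.25685709,  229.42175788]), 'ee_rot': array([-9.94935625e-04,  9.91181132e-01,  1.32510275e-01, -2.59294279e-05]), 'force': array([ 0.80337273, -0.61514145, -0.63257097]), 'wrist_torque': array([-0.02516929,  0.01768752,  0.01321805]), 'finger_force': 0.0, 'finger_gap': 93.88414285918363}
```

View pics/scene0.png

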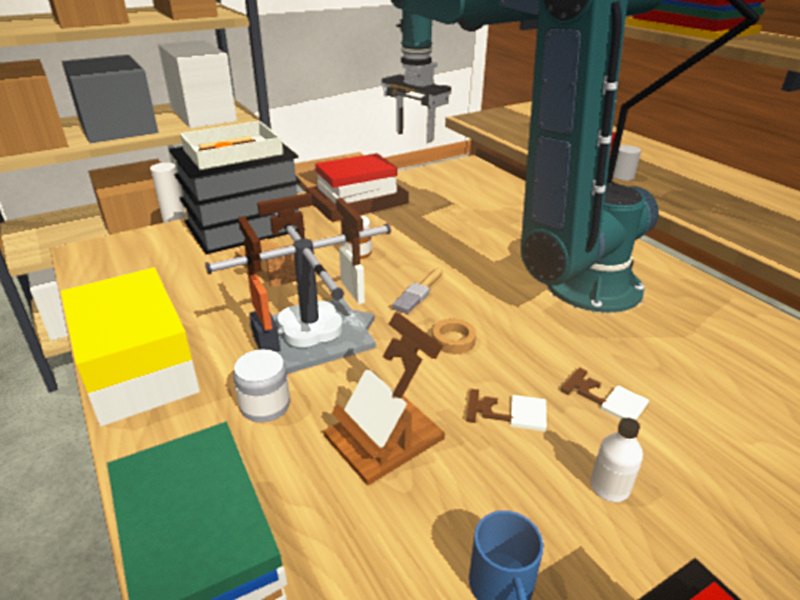

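View pics/top0.png

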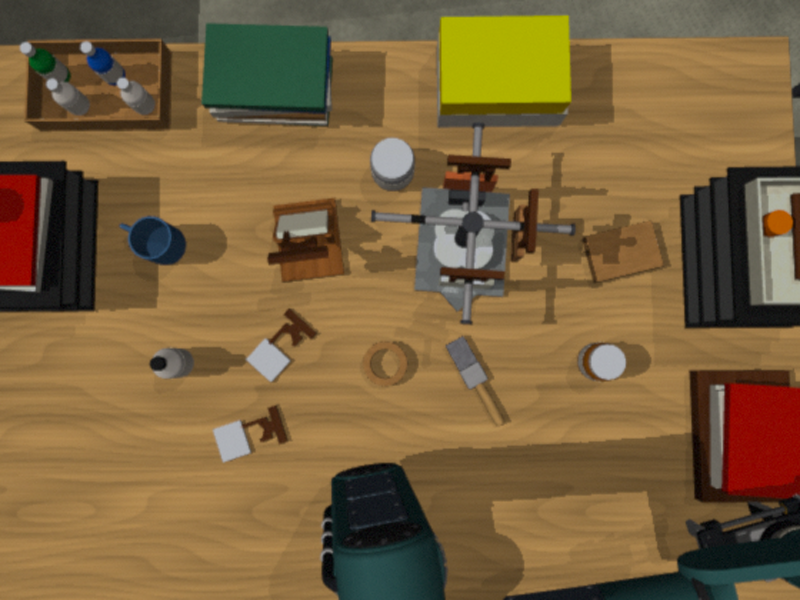

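The scene view shows the carousel at about (310,300) and the easel with a leaning hanger at (390,390). In the top view the nose points down (world −x) at (460,305). The empty arm points left, with its end at (374,216).

Three things could be the hanger (top-view pixels):
- The one on the easel at (300,250).
- A flat one at (280,345).
- A flat one at (250,435).

The easel one fits: it is the only one leaning on the easel, and it looks the largest. I'll confirm that in enlarged crops.

```bash
cat > h.py <<'E'
import numpy as np,cv2,pickle
def K(s):
    f=s["frame"].shape[0]/2/np.tan(np.radians(s["vertical_fov"])/2); return f,s["cx"],s["cy"]
def ray(s,u,v):
    f,cx,cy=K(s);M=s["camera_from_world"];R=M[:3,:3];o=-R.T@M[:3,3]
    d=R.T@np.array([(u-cx)/f,-(v-cy)/f,-1]);return o,d/np.linalg.norm(d)
def plane(s,u,v,z):
    o,d=ray(s,u,v);return o+d*(z-o[2])/d[2]
def proj(s,p):
    f,cx,cy=K(s);M=s["camera_from_world"];c=M[:3,:3]@np.asarray(p,float)+M[:3,3]
    return np.array([cx+f*c[0]/-c[2],cy-f*c[1]/-c[2]])
def tri(sa,a,sb,b):
    o1,d1=ray(sa,*a);o2,d2=ray(sb,*b)
    A=np.c_[d1,-d2];t=np.linalg.lstsq(A,o2-o1,rcond=None)[0]
    p,q=o1+t[0]*d1,o2+t[1]*d2;return (p+q)/2,np.linalg.norm(p-q)
def crop(s,x0,y0,w,k,name):
    h=int(w*.75);c=s["frame"][y0:y0+h,x0:x0+w,::-1]
    c=cv2.resize(c,None,fx=k,fy=k,interpolation=cv2.INTER_CUBIC)
    for i in range(0,w,10):cv2.line(c,(int(i*k),0),(int(i*k),4 if i%50 else 12),(0,0,255),1)
    for i in range(0,h,10):cv2.line(c,(0,int(i*k)),(4 if i%50 else 12,int(i*k)),(0,0,255),1)
    cv2.imwrite("pics/"+name,c)
E
python3 - <<'E'
from h import *
d=pickle.load(open("d0.pkl","rb"))
crop(d["top"],180,80,230,3.4,"ct.png");crop(d["scene"],140,130,200,4,"cs.png")
E
```

```text
(no output)
```

View pics/ct.png

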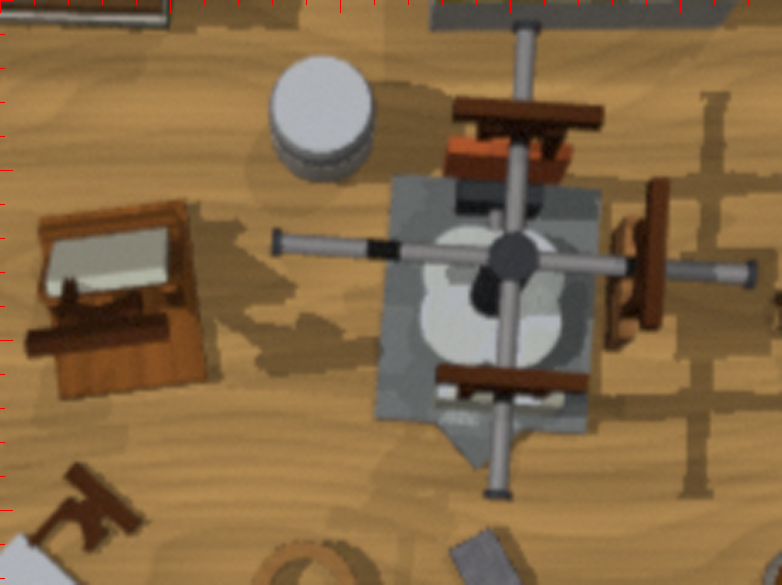

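View pics/cs.png

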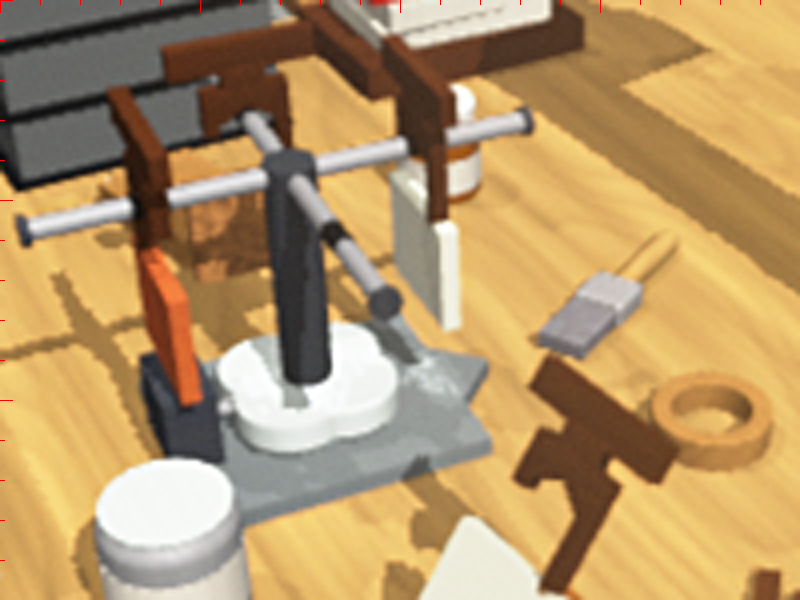

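```bash
python3 - <<'E'
from h import *
np.set_printoptions(precision=1,suppress=True)
d=pickle.load(open("d0.pkl","rb"));T=d["top"];S=d["scene"]
t=lambda x,y:(x/3.4+180-.35,y/3.4+80-.35)
s=lambda x,y:(x/4+140-.375,y/4+130-.375)
print("hub",plane(T,*t(514,257),209))
E=[plane(T,*t(*p),200) for p in((273,242),(755,273),(526,25),(498,496))]
for e in E:print(e)
print("mid",(E[0]+E[1])/2,(E[2]+E[3])/2,np.linalg.norm(E[0]-E[1]),np.linalg.norm(E[2]-E[3]))
a=E[0]-E[1];b=E[2]-E[3];print("yaw",np.degrees(np.arctan2(-a[0],a[1])),np.degrees(np.arctan2(b[1],b[0])))
print("end tri",tri(T,t(273,242),S,s(384,301)))
print("band",tri(T,t(384,249),S,s(333,233)))
L,e1=tri(T,t(27,343),S,s(670,463));R,e2=tri(T,t(168,325),S,s(541,371))
print("bar",L,e1,R,e2,(L+R)/2,np.linalg.norm(L-R),np.degrees(np.arctan2(-(L-R)[0],(L-R)[1])))
print("nose",plane(T,*t(474,468),14))
for n,p in dict(TL=(40,222),TR=(185,200),BR=(207,380),BL=(62,398)).items():print("easel",n,plane(T,*t(*p),10))
E
```

```text
hub [ 618.7 -145.8  209. ]
[632.5  21.2 200. ]
[ 607.8 -313.8  200. ]
[ 786.1 -157.8  200. ]
[ 453.9 -133.2  200. ]
mid [ 620.2 -146.3  200. ] [ 620.  -145.5  200. ] 335.95956408132366 333.14784123063333
yaw -4.209424144196826 -4.234113459821679
end tri (array([632.8,  20.7, 202.1]), np.float64(1.6501217095177156))
band (array([627.5, -56.9, 203.9]), np.float64(3.032323387467199))
bar [563.6 197.3 182.8] 3.593447087304026 [577.3  96.6 181.5] 0.07267483527003807 [570.5 147.  182.1] 101.7118201679588 7.736275721152788
nose [ 485.3 -132.    14. ]
easel TL [689.7 219.9  10. ]
easel TR [707. 101.  10.]
easel BR [558.5  83.   10. ]
easel BL [544.6 200.7  10. ]
```

```bash
cat >> h.py <<'E'
from scipy.spatial.transform import Rotation as Ro
def go(p,R=None):
    from bench import get_obs
    np.set_printoptions(precision=2,suppress=True)
    o=get_obs();q=o["ee_rot"];C=Ro.from_quat(np.r_[q[1:],q[0]])
    print("t",round(o["clock"],2),"pos",o["position"],"F",o["force"],"gap",round(o["finger_gap"],1))
    print("shift now mm",C.inv().apply(np.array(p)-o["position"]))
    if R is not None:
        print("turn deg",np.degrees((C.inv()*R).as_rotvec()),"shift after turn",R.inv().apply(np.array(p)-o["position"]))
def tool(yaw,tilt=0): # tool x along yaw, tool z down, then leaned like hanger
    x=np.array([np.cos(np.radians(yaw)),np.sin(np.radians(yaw)),0]);h=np.array([x[1],-x[0],0]);t=np.radians(tilt)
    z=np.sin(t)*h-np.cos(t)*np.array([0,0,1]);return Ro.from_matrix(np.c_[x,np.cross(z,x),z])
E
python3 -m creep '[0,0,-0.05,0,0,0, 0,0,-0.05,0,0,0, 0.04,-0.025,0,0,0,0, 0.04,-0.025,0,0,0,0, 0.04,-0.025,0,0,0,0, 0.04,-0.025,0,0,0,0, 0.04,-0.025,0,0,0,0, 0.04,-0.025,0,0,0,0, 0.04,-0.025,0,0,0,0, 0.04,-0.025,0,0,0,0, 0.04,-0.025,0,0,0,0, 0.04,-0.025,0,0,0,0, 0.04,-0.025,0,0,0,0, 0.04,-0.025,0,0,0,0, 0.04,-0.025,0,0,0,0, 0.04,-0.025,0,0,0,0, 0.04,-0.024,0,0,0,0]' 0.044
python3 -m creep '[0,0,0,0,0,-8.8, 0,0,0,0,0,-8.8, 0,0,0,0,0,-8.8, 0,0,0,0,0,-8.8, 0,0,0,0,0,-8.8, 0,0,0,0,0,-8.8, 0,0,0,0,0,-8.8, 0,0,0,0,0,-9]'
python3 -c "
from h import *
go([629.9,-11.3,208],tool(85.8))"
```

```text
clock: 2.22
position: [625.9, -10.9, 329.8]
ee_rot: [-0.0, 0.991, 0.133, -0.001]
force: [-0.5, 0.2, 0.1]
finger_gap: 43.8
finger_force: 0.0
clock: 3.22
position: [625.0, -12.2, 329.6]
ee_rot: [-0.001, 0.731, 0.683, -0.001]
force: [-0.3, 0.1, -0.5]
finger_gap: 44.0
finger_force: 0.0
t 3.23 pos [625.01 -12.2  329.62] F [-0.32  0.07 -0.5 ] gap 44.0
shift now mm [  1.24   5.   121.61]
turn deg [-0.09  0.    0.32] shift after turn [  1.26   4.81 121.62]
```

```bash
python3 -m creep '[0,0.005,0.03,0,0,0, 0,0,0.03,0,0,0, 0,0,0.03,0,0,0, 0,0,0.02,0,0,0, 0,0,0.011,0,0,0, 0,0,0,0,0,0]'
python3 -m creep '[-0.00013,-0.0059,0,0,0,-2.5, -0.00013,-0.0059,0,0,0,-2.5, -0.00013,-0.0059,0,0,0,-2.5, -0.00013,-0.0059,0,0,0,-2.5, -0.00013,-0.0059,0,0,0,-2.5, -0.00013,-0.0059,0,0,0,-2.5, -0.00013,-0.0059,0,0,0,-2.5, -0.00013,-0.0059,0,0,0,-2.5, -0.00013,-0.0059,0,0,0,-2.5, -0.00013,-0.0059,0,0,0,-2.5, -0.00013,-0.0059,0,0,0,-2.5, -0.00013,-0.0059,0,0,0,-2.5]'
python3 - <<'E'
from h import *
from bench import snapshot
S=snapshot("scene");crop(S,140,100,200,4,"mid.png")
a=np.radians(85.8+30);go([620+135*np.cos(a),-146+135*np.sin(a),208],tool(115.8))
E
```

```text
clock: 3.98
position: [629.7, -12.6, 208.3]
ee_rot: [-0.001, 0.732, 0.681, -0.001]
force: [-0.3, 0.4, -0.2]
finger_gap: 44.3
finger_force: 0.0
clock: 5.48
position: [563.1, -25.2, 211.2]
ee_rot: [0.002, 0.53, 0.848, 0.002]
force: [3.6, 2.0, -1.3]
finger_gap: 44.0
finger_force: 1.9
t 5.53 pos [562.36 -25.55 211.26] F [ 2.39  1.37 -0.89] gap 43.8
shift now mm [ 1.47 -0.54  3.25]
turn deg [0.25 0.1  0.18] shift after turn [ 1.47 -0.53  3.26]
```

View pics/mid.png

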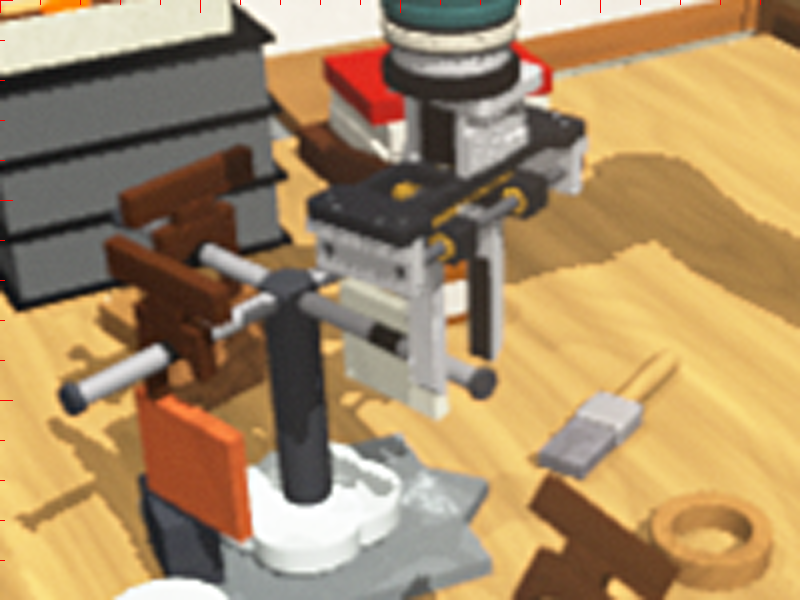

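The picture shows the fingers either side of the empty arm, crop (430,330), with the turret following. I'll carry on round the arc.

```bash
python3 -m creep '[-0.00013,-0.0059,0.002,0,0,-2.5, -0.00013,-0.0059,0,0,0,-2.5, -0.00013,-0.0059,0,0,0,-2.5, -0.00013,-0.0059,0,0,0,-2.5, -0.00013,-0.0059,0,0,0,-2.5, -0.00013,-0.0059,0,0,0,-2.5, -0.00013,-0.0059,0,0,0,-2.5, -0.00013,-0.0059,0,0,0,-2.5, -0.00013,-0.0059,0,0,0,-2.5, -0.00013,-0.0059,0,0,0,-2.5, -0.00013,-0.0059,0,0,0,-2.5, -0.00013,-0.0059,0,0,0,-2.5]'
python3 -m creep '[-0.00013,-0.0059,0,0,0,-2.5, -0.00013,-0.0059,0,0,0,-2.5, -0.00013,-0.0059,0,0,0,-2.5, -0.00013,-0.0059,0,0,0,-2.5, -0.00013,-0.0059,0,0,0,-2.5, -0.00013,-0.0059,0,0,0,-2.5, -0.00013,-0.0059,0,0,0,-2.5, -0.00013,-0.0059,0,0,0,-2.5, -0.00013,-0.0059,0,0,0,-2.5, -0.00013,-0.0059,0,0,0,-2.5, -0.00013,-0.0059,0,0,0,-2.5, -0.00013,-0.0059,0,0,0,-2.5, 0,0,0,0,0,0, 0,0,0,0,0,0]'
python3 - <<'E'
from h import *
from bench import snapshot
d={n:snapshot(n) for n in("scene","top")}
a=crop(d["scene"],140,100,200,2,"a.png");crop(d["top"],240,60,200,2,"b.png")
cv2.imwrite("pics/turned.png",np.hstack([cv2.imread("pics/a.png"),cv2.imread("pics/b.png")]))
a=np.radians(175.8);go([620+135*np.cos(a),-146+135*np.sin(a),208],tool(175.8))
E
```

```text
clock: 7.02
position: [508.3, -73.1, 208.9]
ee_rot: [0.001, 0.294, 0.956, -0.002]
force: [-0.6, -2.2, 0.0]
finger_gap: 43.7
finger_force: 1.4
clock: 8.78
position: [485.7, -137.7, 208.2]
ee_rot: [0.001, 0.037, 0.999, -0.0]
force: [0.1, -0.1, -0.1]
finger_gap: 44.0
finger_force: 0.0
t 8.88 pos [ 485.56 -137.53  207.83] F [-0.07 -0.34 -0.21] gap 44.0
shift now mm [ 0.3   1.4  -0.17]
turn deg [-0.01  0.03  0.01] shift after turn [ 0.3   1.4  -0.17]
```

View pics/turned.png

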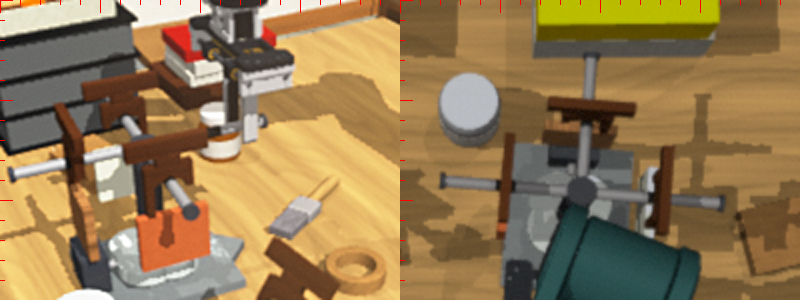

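The turret is in the next click: the empty arm points to the front, at scene half (185,205) of the picture, with no contact force. Next I'll raise the tool and head for the hanger.

```bash
python3 -m creep '[0,0,-0.03,0,0,0, 0,0,-0.05,0,0,0, 0,0,-0.05,0,0,0, 0,0,0,0,0,9.75, 0,0,0,0,0,9.75, 0,0,0,0,0,9.75, 0,0,0,0,0,9.75, 0,0,0,0,0,9.75, 0,0,0,0,0,9.75, 0,0,0,0,0,9.75, 0,0,0,0,0,9.75]' 0.044
python3 - <<'E'
from h import *
R=tool(97.8,35);b=np.array([570.5,147,182.]);z=-R.as_matrix()[:,2]
go(b+90*z,R)
E
```

```text
clock: 10.25
position: [485.4, -137.4, 337.6]
ee_rot: [0.0, 0.659, 0.752, -0.0]
force: [-0.5, -0.4, -0.3]
finger_gap: 43.9
finger_force: 0.0
t 10.25 pos [ 485.43 -137.45  337.56] F [-0.52 -0.35 -0.35] gap 43.9
shift now mm [270.65  69.85  81.82]
turn deg [-35.     0.1   -0.29] shift after turn [270.27  11.44 107.91]
```

```bash
python3 -m creep '[0.045,0.0115,0,0,0,0, 0.045,0.0115,0,0,0,0, 0.045,0.0115,0,0,0,0, 0.045,0.0115,0,0,0,0, 0.045,0.012,0,0,0,0, 0.045,0.012,0,0,0,0, 0,0,0.02,-8.75,0,0, 0,0,0.02,-8.75,0,0, 0,0,0.015,-8.75,0,0, 0,0,0,-8.75,0,-0.3, 0,0,0,0,0,0]' 0.044
python3 - <<'E'
from h import *
from bench import snapshot
R=tool(97.8,35);b=np.array([570.5,147,182.]);z=-R.as_matrix()[:,2]
go(b+6*z,R)
d={n:snapshot(n) for n in("scene","top")};pickle.dump(d,open("d1.pkl","wb"))
crop(d["scene"],215,120,160,5,"pre_s.png")
E
```

```text
clock: 11.62
position: [522.3, 140.2, 279.7]
ee_rot: [0.196, 0.625, 0.721, 0.224]
force: [0.3, -0.0, -0.2]
finger_gap: 44.0
finger_force: 0.0
t 11.62 pos [522.26 140.24 279.72] F [ 0.26 -0.02 -0.15] gap 44.0
shift now mm [  0.15 -15.51 102.09]
turn deg [-0.36 -0.05  0.34] shift after turn [  0.15 -16.15 101.99]
```

View pics/pre_s.png

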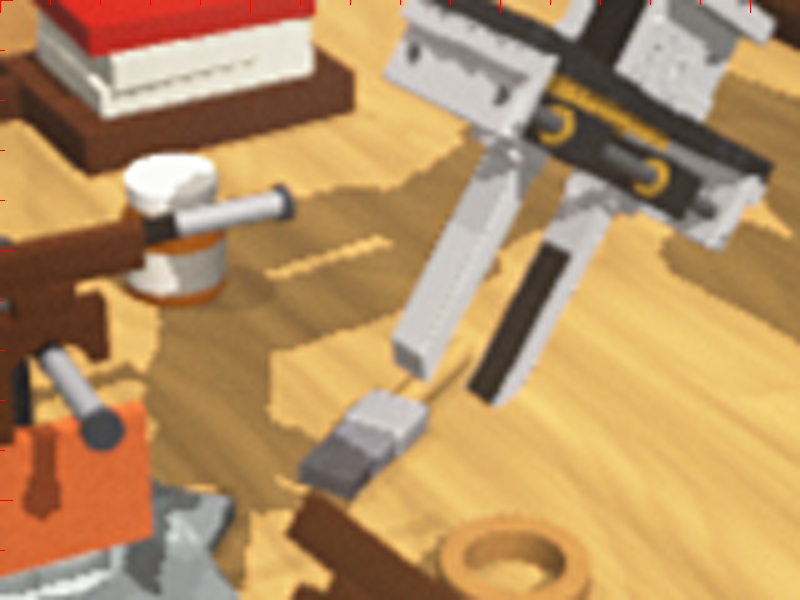

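The fingers at crop (410,360) and (490,390) are above the bar, tilted to match it. I'll align sideways and close in.

```bash
python3 -m creep '[0,-0.016,0,-0.36,0,0.34, 0,0,0.025,0,0,0, 0,0,0.025,0,0,0, 0,0,0.012,0,0,0, 0,0,0,0,0,0]' 0.044
python3 - <<'E'
from h import *
from bench import snapshot
R=tool(97.8,35);b=np.array([570.5,147,182.]);z=-R.as_matrix()[:,2]
go(b+6*z,R)
d={n:snapshot(n) for n in("scene","top")};pickle.dump(d,open("d1.pkl","wb"))
crop(d["scene"],240,170,100,4,"a.png");crop(d["top"],160,130,100,4,"b.png")
cv2.imwrite("pics/pre2.png",np.hstack([cv2.imread("pics/a.png"),cv2.imread("pics/b.png")]))
E
```

```text
clock: 12.35
position: [549.1, 143.4, 223.7]
ee_rot: [0.199, 0.627, 0.718, 0.229]
force: [-0.6, -0.2, -0.3]
finger_gap: 43.8
finger_force: 0.0
t 12.35 pos [549.08 143.44 223.72] F [-0.62 -0.19 -0.27] gap 43.8
shift now mm [ 0.6  -6.35 40.6 ]
turn deg [ 0.28 -0.03 -0.03] shift after turn [ 0.62 -6.15 40.63]
```

View pics/pre2.png

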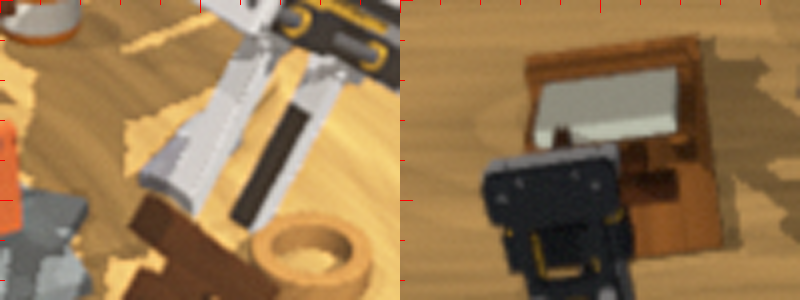

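```bash
python3 - <<'E'
from h import *
from bench import get_obs
d=pickle.load(open("d1.pkl","rb"));S=d["scene"]
o=get_obs();q=o["ee_rot"];M=Ro.from_quat(np.r_[q[1:],q[0]]).as_matrix();p=o["position"]
f=lambda P:((proj(S,P)+.375-[240,170])*4).round()
for sy in(22,-22):
    for sx in(8,-8):print(sy,sx,f(p+M@[sx,sy,25]))
R=tool(97.8,35).as_matrix();b=np.array([570.5,147,182.])
for sx in(50,-50):
  for sy in(6,-6):
    for sz in(-11,11):print("bar",sx,sy,sz,f(b+R@[sx,sy,sz]))
E
```

```text
22 8 [196. 214.]
22 -8 [176. 200.]
-22 8 [248. 229.]
-22 -8 [228. 215.]
bar 50 6 -11 [269. 283.]
bar 50 6 11 [248. 321.]
bar 50 -6 -11 [282. 286.]
bar 50 -6 11 [262. 323.]
bar -50 6 -11 [144. 191.]
bar -50 6 11 [125. 227.]
bar -50 -6 -11 [158. 195.]
bar -50 -6 11 [140. 230.]
```

```bash
python3 -m creep '[0,-0.006,0,0,0,0, 0,0,0.01,0,0,0, 0,0,0.01,0,0,0, 0,0,0.01,0,0,0, 0,0,0.01,0,0,0, 0,0,0,0,0,0]' 0.044
python3 - <<'E'
from h import *
R=tool(97.8,35);b=np.array([570.5,147,182.]);z=-R.as_matrix()[:,2]
go(b+6*z,R)
E
```

```text
clock: 13.2
position: [566.0, 145.8, 185.8]
ee_rot: [0.199, 0.627, 0.718, 0.228]
force: [0.0, 0.1, -0.4]
finger_gap: 44.3
finger_force: 0.0
t 13.2 pos [565.95 145.79 185.82] F [ 0.    0.12 -0.38] gap 44.3
shift now mm [ 0.58  1.63 -0.19]
turn deg [ 0.21 -0.03 -0.02] shift after turn [ 0.58  1.63 -0.19]
```

```bash
python3 -m creep '[0,0,0,0,0,0, 0,0,0,0,0,0, 0,0,0,0,0,0]' 0.018;  python3 -m creep '[0,0,0,0,0,0, 0,0,0,0,0,0, 0,0,0,0,0,0, 0,0,0,0,0,0]' 0
```

```text
clock: 13.58
position: [566.2, 145.9, 188.1]
ee_rot: [0.2, 0.626, 0.718, 0.229]
force: [0.3, 0.1, 0.9]
finger_gap: 19.3
finger_force: 0.0
clock: 14.08
position: [566.1, 146.0, 187.9]
ee_rot: [0.199, 0.626, 0.718, 0.229]
force: [-3.3, 0.5, 1.7]
finger_gap: 11.8
finger_force: 30.0
```

The bar is gripped at a gap of 11.8 mm. I'll lift it 30 mm along its own z, then straight up.

```bash
python3 -m creep '[0,0,-0.008,0,0,0, 0,0,-0.01,0,0,0, 0,0,-0.012,0,0,0, 0,0.011,-0.016,0,0,0, 0,0.017,-0.024,0,0,0, 0,0.023,-0.033,0,0,0, 0,0.023,-0.033,0,0,0, 0,0.017,-0.024,0,0,0, 0,0.006,-0.008,0,0,0, 0,0,0,5,0,0, 0,0,0,5,0,0, 0,0,0,5,0,0, 0,0,0,5,0,0, 0,0,0,5,0,0, 0,0,0,5,0,0, 0,0,0,5,0,0, 0,0,0,0,0,0]'
python3 - <<'E'
from h import *
R=tool(85.8)
go([493,-70,279],R)
E
```

```text
clock: 16.2
position: [549.0, 143.3, 377.8]
ee_rot: [0.0, 0.657, 0.754, 0.001]
force: [0.4, 0.6, -2.8]
finger_gap: 11.7
finger_force: 30.0
t 16.2 pos [548.98 143.29 377.78] F [ 0.43  0.58 -2.81] gap 11.7
shift now mm [-203.76  -84.58   98.55]
turn deg [ 0.1  -0.04 12.  ] shift after turn [-216.81  -40.21   98.78]
```

```bash
python3 -m creep '[0,-0.012,0,0,0,4, 0,-0.013,0,0,0,4, 0,-0.013,0,0,0,4, -0.02,0,0.006,0,0,0, -0.033,0,0.015,0,0,0, -0.033,0,0.015,0,0,0, -0.033,0,0.015,0,0,0, -0.033,0,0.015,0,0,0, -0.028,0,0.015,0,0,0, -0.018,0,0.012,0,0,0, 0,0,0,0,0,0, 0,0,0,0,0,0]'
python3 - <<'E'
from h import *
from bench import snapshot,get_obs
go([496.5,-51.7,279],tool(85.8))
d={n:snapshot(n) for n in("scene","top")};pickle.dump(d,open("d2.pkl","wb"));S=d["scene"]
o=get_obs();q=o["ee_rot"];M=Ro.from_quat(np.r_[q[1:],q[0]]).as_matrix();p=o["position"]
O=p+M@[0,0,52]; c=S["frame"].copy()
x0,y0=220,100
f=lambda P:tuple(int(v) for v in ((proj(S,P)+.375-[x0,y0])*4))
im=cv2.resize(c[y0:y0+150,x0:x0+200,::-1],None,fx=4,fy=4,interpolation=cv2.INTER_CUBIC)
for hy,hz in((50,57),(-50,57),(50,35),(-50,35),(-30,-10),(-20,-10),(45,-44),(-45,-44),(45,-120),(-45,-120)):
    P=O+M@[hy,6,-hz];cv2.circle(im,f(P),2,(255,0,255),-1);print(hy,hz,f(P))
for r in(96,102,130,159,165):
    u=np.array([-.9973,.0732,0]);cv2.circle(im,f(np.array([620,-146,200])+r*u),2,(0,255,0),-1)
cv2.imwrite("pics/held.png",im)
E
```

```text
clock: 17.7
position: [496.6, -56.0, 287.6]
ee_rot: [0.002, 0.732, 0.681, 0.003]
force: [0.1, -0.1, -2.1]
finger_gap: 11.7
finger_force: 30.0
t 17.7 pos [496.63 -56.01 287.62] F [ 0.11 -0.13 -2.13] gap 11.7
shift now mm [ 4.26 -0.51  8.62]
turn deg [ 0.41 -0.14  0.05] shift after turn [ 4.28 -0.45  8.62]
50 57 (237, 203)
-50 57 (163, 139)
50 35 (236, 238)
-50 35 (163, 172)
-30 -10 (177, 250)
-20 -10 (184, 256)
45 -44 (230, 352)
-45 -44 (168, 287)
45 -120 (229, 455)
-45 -120 (169, 387)
```

View pics/held.png

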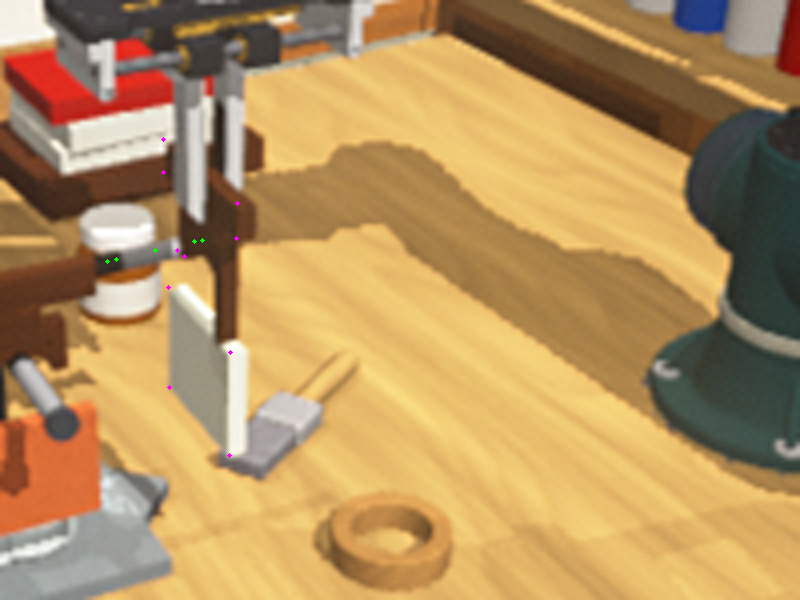

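The projected hanger corners match the rendered tile at (227,345) and (227,453) to within a few pixels, so the grasp is as assumed. I'll lower to the entry height and slide the throat over the arm.

```bash
python3 -m creep '[0,0,0.0085,0.4,0,0, -0.01,0,0,0,0,0, -0.01,0,0,0,0,0, -0.01,0,0,0,0,0]'; python3 -m creep '[-0.008,0,0,0,0,0, -0.008,0,0,0,0,0, -0.008,0,0,0,0,0, -0.008,0,0,0,0,0, -0.008,0,0,0,0,0, -0.008,0,0,0,0,0, 0,0,0,0,0,0]'; python3 -c "
from h import *
go([490.3,-136.5,279],tool(85.8))"
```

```text
clock: 18.3
position: [494.3, -87.3, 278.6]
ee_rot: [-0.001, 0.733, 0.681, 0.0]
force: [0.1, 0.1, -2.7]
finger_gap: 11.9
finger_force: 30.0
clock: 19.18
position: [490.7, -134.8, 278.3]
ee_rot: [-0.001, 0.733, 0.68, 0.0]
force: [0.3, -0.1, -1.4]
finger_gap: 11.6
finger_force: 30.0
t 19.18 pos [ 490.73 -134.77  278.32] F [ 0.33 -0.05 -1.41] gap 11.6
shift now mm [-1.76 -0.3  -0.68]
turn deg [-0.07 -0.12 -0.04] shift after turn [-1.76 -0.3  -0.68]
```

```bash
python3 -m creep '[-0.0015,0,0.006,0,0,0, 0,0,0.006,0,0,0, 0,0,0.006,0,0,0, 0,0,0.004,0,0,0, 0,0,0,0,0,0]'; python3 -m creep '[0,0,0.0015,0,0,0, 0,0,0,0,0,0]';python3 -m creep '[0,0,0.0015,0,0,0, 0,0,0,0,0,0]'; python3 -m creep '[0,0,0.0015,0,0,0, 0,0,0,0,0,0]'
```

```text
clock: 19.8
position: [490.5, -135.5, 256.1]
ee_rot: [-0.001, 0.732, 0.681, 0.0]
force: [-0.4, 0.8, -2.8]
finger_gap: 11.9
finger_force: 30.0
clock: 20.05
position: [490.8, -135.7, 255.5]
ee_rot: [-0.001, 0.732, 0.681, 0.001]
force: [0.1, -0.7, -0.7]
finger_gap: 11.7
finger_force: 30.0
clock: 20.3
position: [490.8, -135.8, 255.4]
ee_rot: [0.0, 0.733, 0.681, 0.001]
force: [-2.0, 0.8, 4.3]
finger_gap: 11.6
finger_force: 30.0
clock: 20.55
position: [490.7, -136.0, 255.3]
ee_rot: [0.001, 0.733, 0.681, 0.001]
force: [-3.3, -0.1, 9.6]
finger_gap: 11.8
finger_force: 30.0
```

The hanger is resting in its V seat (Fz rose at z≈255.4). I'll ease the pressure and slide it 40 mm inwards in contact.

```bash
python3 -m creep '[0,0,-0.0015,0,0,0, 0,0.004,0,0,0,0, 0,0.004,0,0,0,0, 0,0.004,0,0,0,0]'; python3 -m creep '[0,0.004,0,0,0,0, 0,0.004,0,0,0,0, 0,0.004,0,0,0,0, 0,0.004,0,0,0,0]'; python3 -c "
from h import *
go([620-90*.9973,-146+90*.0732,255],tool(85.8))"
```

```text
clock: 21.05
position: [501.0, -136.6, 254.3]
ee_rot: [-0.002, 0.733, 0.681, -0.001]
force: [-7.9, 0.7, 8.3]
finger_gap: 12.1
finger_force: 30.0
clock: 21.55
position: [517.0, -137.8, 254.3]
ee_rot: [-0.002, 0.733, 0.681, -0.001]
force: [-6.9, 1.2, 7.6]
finger_gap: 11.7
finger_force: 30.0
t 21.55 pos [ 516.95 -137.76  254.33] F [-6.89  1.15  7.61] gap 11.7
shift now mm [-0.67 13.37 -0.74]
turn deg [-0.29 -0.08 -0.02] shift after turn [-0.67 13.38 -0.67]
```

```bash
python3 -m creep '[0,0.004,-0.0008,0,0,0, 0,0.004,0,0,0,0, 0,0.004,0,0,0,0, 0,0.0015,0,0,0,0, 0,0,0,0,0,0]'; python3 -c "
from h import *
go([620-90*.9973,-146+90*.0732,255],tool(85.8))"
```

```text
clock: 22.18
position: [531.4, -138.8, 254.4]
ee_rot: [-0.002, 0.733, 0.681, -0.0]
force: [-4.8, 0.7, 4.6]
finger_gap: 11.9
finger_force: 30.0
t 22.18 pos [ 531.41 -138.83  254.37] F [-4.83  0.74  4.56] gap 11.9
shift now mm [-0.66 -1.12 -0.63]
turn deg [-0.18 -0.1  -0.01] shift after turn [-0.67 -1.12 -0.63]
```

```bash
python3 -m creep '[0,-0.001,0,0,0,0, 0,0,0,0,0,0]'; python3 -m creep '[0,0,0,0,0,0, 0,0,0,0,0,0, 0,0,0,0,0,0, 0,0,0,0,0,0]' 0.03; python3 -m creep '[0,0,-0.006,0,0,0, 0,0,-0.01,0,0,0, 0,0,-0.02,0,0,0, 0,0,-0.03,0,0,0, 0,0,-0.05,0,0,0, -0.03,-0.03,-0.02,0,0,0, -0.03,-0.04,0,0,0,0, -0.03,-0.04,0,0,0,0, 0,-0.05,0,0,0,0, 0,-0.05,0,0,0,0, 0,-0.05,0,0,0,0, 0,0,0,0,0,0, 0,0,0,0,0,0, 0,0,0,0,0,0]' 0.03
python3 - <<'E'
from h import *
from bench import snapshot
d={n:snapshot(n) for n in("scene","top")};pickle.dump(d,open("d3.pkl","wb"))
def im(s,x0,y0,w,h,pts):
    k=4;c=cv2.resize(s["frame"][y0:y0+h,x0:x0+w,::-1],None,fx=k,fy=k,interpolation=cv2.INTER_CUBIC)
    for P in pts:
        v=(proj(s,P)+.375-[x0,y0])*k;cv2.circle(c,(int(v[0]),int(v[1])),2,(0,255,0),-1)
    return c
u=np.array([-.9973,.0732,0]);H=np.array([620,-146,200.])
pts=[H+r*u+[0,0,7] for r in(78,102,165)]
a=im(d["scene"],155,125,100,150,pts);b=im(d["top"],280,90,100,150,pts)
cv2.imwrite("pics/final.png",np.hstack([a,b]))
E
```

```text
clock: 22.42
position: [531.2, -138.8, 254.4]
ee_rot: [-0.001, 0.733, 0.681, 0.0]
force: [-2.6, -0.3, 4.5]
finger_gap: 11.8
finger_force: 30.0
clock: 22.92
position: [531.1, -138.6, 253.8]
ee_rot: [-0.001, 0.732, 0.681, 0.0]
force: [0.2, -0.1, 0.3]
finger_gap: 29.5
finger_force: 0.0
clock: 24.68
position: [266.2, -209.8, 390.0]
ee_rot: [-0.001, 0.732, 0.681, 0.001]
force: [0.9, -0.1, -0.5]
finger_gap: 30.2
finger_force: 0.0
```

View pics/final.png

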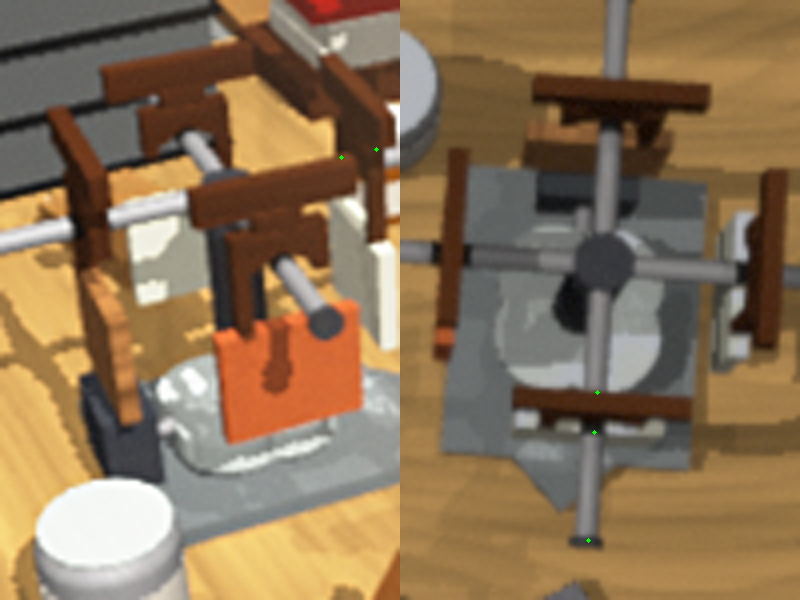

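In the top half the loose hanger's bar is at native pixel (330.2,190.8). The fixed hanger on its band was at (330.6,191.2) in that same front position at the start. So the loose one is on its band to within about 2 mm, the turret is in its click, and the robot is clear.

```bash
python3 -c "
from bench import *
print(hand_in())"
```

```text
the job is handed in; nothing more can be done
None
```

I turned the carousel one position so the empty arm clicked in at the front, hung the tile hanger on that arm's dark band with the gripper clear, and handed the job in at about 25 s on the robot's clock; no verdict came back.

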